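# Unstack the sauce pots onto their coasters

### The arm

A 7-joint arm with a two-finger parallel gripper is mounted at the origin on the work surface. World frame = base frame: x ahead of the robot, y to its left, z up, the work surface at z = 0. Lengths are in mm, angles in rad, forces in N, time in s.
With the tool pointing down it reaches from about 350 to 775 mm from the base axis. Payload 3.1 kg.
Tool frame: the origin (TCP) lies on the centre line of the jaws, within the pads' length; the fingertips stand tip_reach ahead of it and the grasp point (between the pads) lies 6 mm ahead of it (tip_reach is the distance from the TCP to the fingertips, in mm); z points along the fingers, y is the line along which they close (so a half turn about z gives the same grasp; the last joint's range is limited). The gripper opens to 85 mm and grips with 20 to 120 N. Pads are 22 mm wide; open, the fingers measure 114 mm over their backs; the gripper's body (76 mm by 85 mm) begins 54 mm behind the grasp point. The pads swing forward as they close: fully open they stand 13 mm farther back than shut.
Start: joints at [-0.042, 0.311, 0.014, 1.512, -0.004, 1.319, -0.027], TCP at [550.015, 0.032, 256.304] pointing down, gripper open.
Joint ranges: [-2.7, 2.7], [-0.3, 1.91], [-1.27, 1.3], [0.12, 2.57], [-1.44, 4.58], [0.2, 2.03], [-3.05, 3.05]. Speed limits (rad/s): [2.79, 2.79, 3.14, 3.14, 3.14, 3.14, 3.14].

### API

Orientations are given as a unit quaternion [w, x, y, z].
In Python, from bench import * gives the robot as it stands.
- The arm moves only by the tool move_arm, never from a script. Its argument "motion" is a list of rows, each a list of 2 entries, a list of its own where there are three numbers: the shift along the world's x, y, z in m, then the turn, a rotation vector about the world's x, y, z in degrees. A call has 1 to 20 rows; each row shifts and turns the commanded pose from where the row before left it; what a row does not reach is not made up. A row lasts 1/8 s, in which the tool goes at most 62.5 mm and 10.7 degrees, less where a joint would pass 70% of its speed; a pose out of reach is approached as far as the arm can. A call with a gripper value outside its range is refused whole. "jaw" is the opening, from 0 (shut) to 1 (fully open), set as the call begins (left out, the last holds). The fingers move at their own pace and stop on an object; "grip_force" is the grip in N (left out, the last holds). Time passes only in rows, so rows that do not move let the fingers close. It gives the time, the measured TCP pose, the force, the opening and the grip force at its end, in the units of the state.
- read_state(): the state, without advancing time (a new reading comes with each control period).
- capture(name): name is "scene" or "side" or "wrist"; returns a dict with "color" (384x512x3 uint8, red, green, blue), "fx", "fy", "cx", "cy" (pixels), "world_from_camera" (4x4, takes a point from camera to world coordinates). Camera axes: x right, y down, z forward; pixel columns grow to the right and rows downward; lengths in mm; the calibration is good to about 2 mm. A picture is of the moment at which its call begins. There is no depth.
- hand_in(): hands the job in; it is judged then, once.
The state is a dict: "time": time; "q": joint angles; "joint_vel": joint speeds; "tau": joint torques, N m; "tool_pos": TCP position; "orientation": TCP orientation; "force": force on the tool from outside, world axes, zero at the start; "wrist_torque": the same for the moment, N m; "grip_width": opening from 0.0 (shut) to 1.0 (fully open); "gripper_force": force on a finger pad.
Only numpy, scipy, OpenCV 4.12 (cv2) and the standard library are available. Lean on these libraries where they do the work, as an engineer would, in place of code of your own. Each camera call takes 0.05 s, during which the arm holds its last target. There are 200 camera calls.

### The job

Two stacks of lidded sauce pots were left on the oyster bar. Take both stacks apart and stand each of the four pots upright and centred on the coaster that matches its lid's colour. Keep the pots upright, set them down rather than dropping them, and leave the purple tumbler and the amber salt jar where they stand.

Things in the scene. Friction and masses are not known exactly. Their poses are not given: they have to be found in the camera images.
- pot_red_mid (a point): centre (half-way up, on the axis) of the large closed sauce pot with the red lid: a plain upright steel cylinder, 66 mm across and 50 mm high, flat red lid and a red band near the foot, 0.18 to 0.37 kg, rigid. z is its axis, up when upright. Stands on the bar top at the start, with one of the smaller pots on its lid.
- pot_yellow_mid (a point): centre (half-way up, on the axis) of the large closed sauce pot with the yellow lid: a plain upright steel cylinder, 66 mm across and 50 mm high, flat yellow lid and a yellow band near the foot, 0.18 to 0.37 kg, rigid. z is its axis, up when upright. Stands on the bar top at the start, with one of the smaller pots on its lid.
- pot_green_mid (a point): centre (half-way up, on the axis) of the small closed sauce pot with the green lid: a plain upright steel cylinder, 46 mm across and 46 mm high, flat green lid and a green band near the foot, 0.08 to 0.17 kg, rigid. z is its axis, up when upright. At the start it stands, nearly centred, on the lid of either the red or the yellow pot.
- pot_blue_mid (a point): centre (half-way up, on the axis) of the small closed sauce pot with the blue lid: a plain upright steel cylinder, 46 mm across and 46 mm high, flat blue lid and a blue band near the foot, 0.08 to 0.17 kg, rigid. z is its axis, up when upright. At the start it stands, nearly centred, on the lid of either the red or the yellow pot.
- coaster_red: red round coaster with a small cork middle (48 mm), 90 mm across, 6 mm thick, fixed to the bar top; origin at the centre of its underside, on the bar top (its upper face is 6 mm above), z up
- coaster_yellow: yellow round coaster with a small cork middle (48 mm), 90 mm across, 6 mm thick, fixed to the bar top; origin at the centre of its underside, on the bar top (its upper face is 6 mm above), z up
- coaster_green: green round coaster with a small cork middle (48 mm), 90 mm across, 6 mm thick, fixed to the bar top; origin at the centre of its underside, on the bar top (its upper face is 6 mm above), z up
- coaster_blue: blue round coaster with a small cork middle (48 mm), 90 mm across, 6 mm thick, fixed to the bar top; origin at the centre of its underside, on the bar top (its upper face is 6 mm above), z up
- tumbler: purple drinking tumbler, empty, open at the top, 72 mm across the rim, 85 mm high, loose and standing among the coasters; a bystander, to be left where it stands; origin at the centre of its underside, z up
- jar: amber glass salt jar with a white cap, closed, 60 mm across, 80 mm high, loose and standing among the coasters; a bystander, to be left where it stands; origin at the centre of its underside, z up
There are look-alikes about, which are no part of the job. There is more than one size of the part that bears pot_blue_mid; the job needs the largest.

How it is judged (in metres and radians):
At the end, for the whole second after the job is handed in: Each of the four pots stands upright (within 0.08 rad), at rest, with its foot on the coaster of its lid's colour (centre height within 4 mm), its axis within 12 mm of the coaster's centre; the tumbler and the jar stand upright within 20 mm of where they began (horizontal distance between pot_red_mid and coaster_red below 0.012 m and height (world z) of pot_red_mid between 0.027 and 0.035 m and angle between each of pot_red_mid, pot_yellow_mid, pot_green_mid, pot_blue_mid's own z axis and vertical below 0.08 rad and linear speed of each of pot_red, pot_yellow, pot_green, pot_blue below 0.02 m/s and angular speed of each of pot_red, pot_yellow, pot_green, pot_blue below 0.2 rad/s and horizontal distance between pot_yellow_mid and coaster_yellow below 0.012 m and height (world z) of pot_yellow_mid between 0.027 and 0.035 m and horizontal distance between pot_green_mid and coaster_green below 0.012 m and height (world z) of pot_green_mid between 0.025 and 0.033 m and horizontal distance between pot_blue_mid and coaster_blue below 0.012 m and height (world z) of pot_blue_mid between 0.025 and 0.033 m and distance of each of tumbler, jar from where it was at the start of the episode below 0.02 m and angle between each of tumbler, jar's own z axis and vertical below 0.1 rad); the robot touches nothing.
It fails at once if a pot is tipped by more than about 35 degrees (angle between any of pot_red_mid, pot_yellow_mid, pot_green_mid, pot_blue_mid's own z axis and vertical above 0.6 rad).
It fails at once if a pot is dropped from a height (flies free with its centre more than 85 mm above the bar top) ((height (world z) of pot_red_mid above 0.085 m and contact force between pot_red and anything else below 0.001 N) or (height (world z) of pot_yellow_mid above 0.085 m and contact force between pot_yellow and anything else below 0.001 N) or (height (world z) of pot_green_mid above 0.085 m and contact force between pot_green and anything else below 0.001 N) or (height (world z) of pot_blue_mid above 0.085 m and contact force between pot_blue and anything else below 0.001 N)).
It fails at once if the tumbler is shifted by more than 20 mm or knocked over (distance of tumbler from where it was at the start of the episode above 0.02 m or angle between tumbler's own z axis and vertical above 0.3 rad).
It fails at once if the jar is shifted by more than 20 mm or knocked over (distance of jar from where it was at the start of the episode above 0.02 m or angle between jar's own z axis and vertical above 0.3 rad).
It also fails if it takes over 109 s, if anything falls off the work surface, if the arm or the gripper's body presses on something with over 40 N, if the wrist force passes 120 N, or if a joint passes its speed limit or range.

## Working session

There is one attempt and no reset: what is moved stays moved. The work goes in short steps, Python scripts to look and compute and a tool call to move; the robot and the scene stay as the last step left them, time stands still between calls to the robot, and variables do not carry over. Pictures are saved under pics/ and viewed, at most 14 in all, crops included, and the job is handed in when it is done.

Besides the shell and the picture viewer there is one more tool, called as name([rows], argument=value, ...), one row to a line, values as JSON. move_arm: Moves the arm, as the interface text tells. Its arguments: {"type":"object","properties":{"motion":{"type":"array"},"jaw":{"type":"number"},"grip_force":{"type":"number"}},"required":["motion"]}

```bash
ls; mkdir -p pics; python3 - <<'E'
from bench import *
import cv2,numpy as np,pickle
d={}
for n in ["scene","side","wrist"]:
    c=capture(n); d[n]=c
    cv2.imwrite(f"pics/a_{n}.png",c["color"][:,:,::-1])
    print(n,c["fx"],c["cx"],c["cy"],np.round(c["world_from_camera"],3).tolist())
pickle.dump(d,open("a.pkl","wb"))
s=read_state();print(s)
a=cv2.imread("pics/a_scene.png");b=cv2.imread("pics/a_side.png")
E
```

```text
pics
scene 363.7022673119302 257.89305259052736 193.62162745651787 [[0.215, 0.663, -0.717, 1138.393], [0.977, -0.159, 0.146, -115.039], [-0.017, -0.732, -0.681, 589.705], [0.0, 0.0, 0.0, 1.0]]
side 484.2089980414883 257.1801480470875 187.65249572660832 [[-0.84, -0.388, 0.381, 138.132], [-0.543, 0.616, -0.571, 682.524], [-0.013, -0.686, -0.727, 954.119], [0.0, 0.0, 0.0, 1.0]]
wrist 300.6264623538542 256.70001944404936 188.3046418974785 [[1.0, -0.0, -0.001, 549.757], [-0.0, -0.964, -0.266, 67.633], [-0.001, 0.266, -0.964, 373.872], [0.0, 0.0, 0.0, 1.0]]
{'time': 0.15, 'q': array([-0.04169724,  0.31154628,  0.01397062,  1.51266578, -0.00440618,
        1.31922819, -0.02719259]), 'joint_vel': array([-0.00077542, -0.00255928,  0.00133086, -0.0054383 , -0.00260861,
       -0.00112789, -0.00082443]), 'tau': array([ 9.77451273e-04, -3.80270755e+01,  1.46461059e-01, -2.30848163e+01,
        1.21757569e-02,  9.70373891e-03, -3.15462728e-05]), 'tool_pos': array([5.49491729e+02, 3.11259509e-02, 2.55477441e+02]), 'orientation': array([-6.18476715e-04,  7.07070457e-01,  7.07142520e-01, -6.65352876e-04]), 'force': array([-0.77938455, -0.06433206, -0.16010473]), 'wrist_torque': array([ 0.02243995, -0.00752474, -0.02401568]), 'gripper_force': 0.0, 'grip_width': 0.9997861387287287}
```

View pics/a_scene.png

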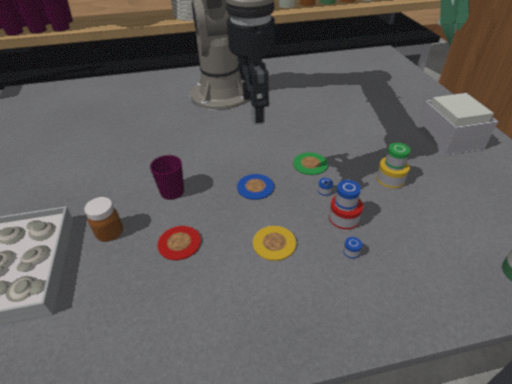

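View pics/a_side.png

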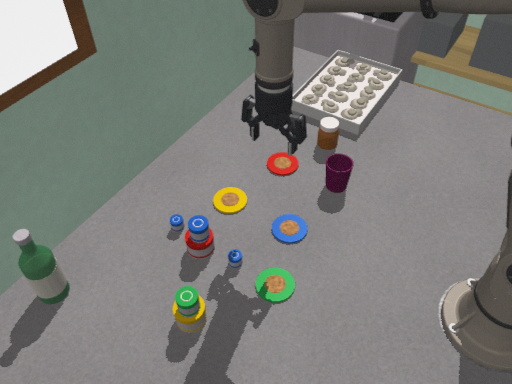

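View pics/a_wrist.png

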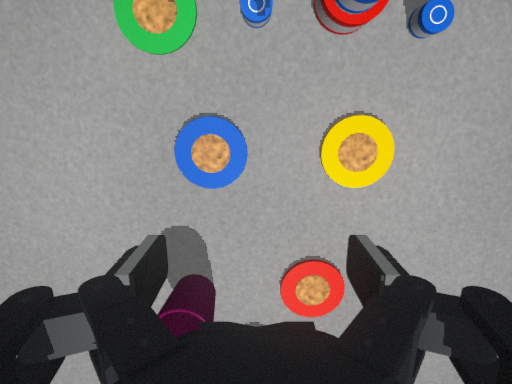

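Blue sits on red and green on yellow, with two smaller blue decoys beside the red stack. In the scene image the stacks are at about (347,203) and (396,165), and the coasters are at R(179,242), Y(274,242), B(256,186) and G(311,163). Next I'll measure them with colour masks.

```bash
cat > h.py <<'E'
import cv2,numpy as np
from bench import *
H={"red":[(0,6),(174,180)],"yellow":[(22,34)],"green":[(52,80)],"blue":[(102,122)],"purple":[(140,172)],"amber":[(7,17)]}
def ray(c,u,v):
    T=np.array(c["world_from_camera"]);d=T[:3,:3]@[(u-c["cx"])/c["fx"],(v-c["cy"])/c["fy"],1];return T[:3,3],d
def onz(c,u,v,z):
    o,d=ray(c,u,v);return (o+d*(z-o[2])/d[2])
def proj(c,p):
    T=np.array(c["world_from_camera"]);q=T[:3,:3].T@(np.array(p)-T[:3,3]);return q[:2]/q[2]*[c["fx"],c["fy"]]+[c["cx"],c["cy"]]
def mask(c,col,smin=140,vmin=60):
    h=cv2.cvtColor(c["color"],cv2.COLOR_RGB2HSV);m=np.zeros(h.shape[:2],np.uint8)
    for a,b in H[col]: m|=cv2.inRange(h,(a,smin,vmin),(b,255,255))
    return m
def blobs(c,col,amin=40,**k):
    cs,_=cv2.findContours(mask(c,col,**k),cv2.RETR_EXTERNAL,cv2.CHAIN_APPROX_NONE)
    return [x for x in cs if cv2.contourArea(x)>amin]
def lidfit(c,cnt,z):
    "contour points cast onto plane z -> enclosing circle"
    p=np.array([onz(c,u,v,z)[:2] for u,v in cnt[:,0]],np.float32)
    (x,y),r=cv2.minEnclosingCircle(p);m=cv2.moments(p.reshape(-1,1,2));return np.round([x,y,r,m["m10"]/m["m00"],m["m01"]/m["m00"]],1)
E
python3 - <<'E'
from h import *
import pickle
d=pickle.load(open("a.pkl","rb"))
for n in d:
    c=d[n]
    for col in H:
        for b in blobs(c,col):
            (x,y,w,h)=cv2.boundingRect(b)
            if col in("purple","amber") and n!="scene" and w>60: continue
            print(n,col,(x,y,w,h),"z6",lidfit(c,b,6),"z96",lidfit(c,b,96)[:3])
E
```

```text
scene red (158, 226, 43, 34) z6 [ 628.7 -180.8   44.9  628.7 -180.6] z96 [ 707.3 -170.7   38. ]
scene red (331, 197, 32, 22) z6 [610.2 195.4  37.7 624.1 191.2] z96 [691.6 147.5  31.9]
scene yellow (253, 226, 43, 34) z6 [674.2  11.   45.  674.2  10.9] z96 [745.7  -8.4  38.1]
scene yellow (380, 158, 30, 19) z6 [505.2 364.9  39.6 516.8 358.1] z96 [602.8 290.9  33.5]
scene green (294, 153, 33, 21) z6 [441.3 165.7  43.7 441.2 165.7] z96 [548.8 122.4  37. ]
scene green (389, 143, 21, 15) z6 [443.  411.8  33.3 443.5 412.9] z96 [550.2 330.6  28.2]
scene blue (345, 237, 17, 15) z6 [715.8 166.4  18.5 715.6 166.5] z96 [780.9 123.   15.7]
scene blue (337, 180, 24, 19) z6 [557.5 224.3  33.3 556.2 222.7] z96 [647.1 172.   28.2]
scene blue (319, 178, 13, 11) z6 [524.3 176.1  19.  524.7 176.4] z96 [619.  131.2  16.1]
scene blue (237, 174, 37, 25) z6 [494.7   9.3  44.9 495.1   9.4] z96 [594.   -9.9  38. ]
scene purple (152, 156, 29, 23) z6 [ 367.8 -199.7   45.8  362.  -183.8] z96 [ 486.6 -186.6   38.7]
scene amber (89, 211, 33, 30) z6 [ 546.9 -334.6   45.3  552.7 -330.9] z96 [ 638.1 -300.8   38.3]
sc
[... 1929 characters left out ...]
, 34) z6 [745.7 162.5  19.8 745.5 162. ] z96 [697.8 139.3  15. ]
wrist blue (336, 0, 27, 13) z6 [650.  172.3  15.5 646.4 170.5] z96 [625.4 146.7  11.7]
wrist blue (250, 0, 13, 10) z6 [548.9 175.1   6.9 548.9 173.7] z96 [549.1 148.8   5.2]
wrist blue (240, 0, 33, 23) z6 [548.8 173.7  17.8 548.9 166.3] z96 [549.  147.7  13.4]
wrist purple (159, 308, 47, 28) z6 [ 441.9 -227.6   33.2  440.8 -228. ] z96 [ 468.3 -155.4   25.1]
wrist amber (295, 275, 35, 30) z6 [ 627.1 -181.6   24.4  627.1 -181.5] z96 [ 608.2 -120.6   18.4]
wrist amber (339, 133, 38, 38) z6 [673.6  12.4  23.4 673.5  12.3] z96 [643.3  25.9  17.7]
wrist amber (134, 0, 42, 33) z6 [438.3 169.2  23.1 438.1 164. ] z96 [465.5 144.4  17.5]
```

Everything agrees within about 3 mm: coasters R(627,-180), Y(673,12), G(439,168), B(493,11), stacks near (640,172) and (545,333). The decoys lie to ±x of the red stack, so I'll close the jaws along y. I'll hover over the red stack with the tool turned 90°.

move_arm([
  [[0.009, 0.017, 0.0], [0, 0, 10]],
  [[0.009, 0.017, 0.0], [0, 0, 10]],
  [[0.009, 0.017, 0.0], [0, 0, 10]],
  [[0.009, 0.017, 0.0], [0, 0, 10]],
  [[0.009, 0.017, 0.0], [0, 0, 10]],
  [[0.009, 0.017, 0.0], [0, 0, 10]],
  [[0.009, 0.017, 0.0], [0, 0, 10]],
  [[0.009, 0.017, 0.0], [0, 0, 10]],
  [[0.009, 0.017, 0.0], [0, 0, 10]],
  [[0.009, 0.019, 0.0], [0, 0, 0]],
  [[0, 0, 0], [0, 0, 0]],
  [[0, 0, 0], [0, 0, 0]],
])

```text
time: 1.65
tool_pos: [639.8, 170.9, 255.9]
orientation: [-0.0, 0.0, 1.0, -0.001]
force: [0.7, 0.7, -0.4]
grip_width: 1.001
gripper_force: 0.0
```

```bash
python3 - <<'E'
from h import *
c=capture("wrist");cv2.imwrite("pics/b.png",c["color"][:,:,::-1]);s=read_state();print(s["tool_pos"],s["orientation"],s["q"])
for col in["blue","red","green","yellow"]:
    for b in blobs(c,col): print(col,cv2.boundingRect(b),lidfit(c,b,96),lidfit(c,b,25)[:3])
E
```

```text
[639.9124744  170.50581491 256.15042019] [-1.76399451e-04  7.08555613e-04  9.99999438e-01 -7.68051303e-04] [-0.11547767  0.57103657 -0.30167197  1.1456515   0.16383355  1.44825751
  1.17749963]
blue (233, 226, 26, 26) [702.3 159.5  14.2 702.4 159.5] [735.3 156.5  17.8]
blue (237, 156, 49, 49) [641.6 175.1  24.3 642.  174.8] [659.1 176.   30.5]
blue (239, 67, 30, 32) [553.5 168.2  13.3 553.5 168.2] [548.6 167.3  16.6]
blue (73, 0, 82, 74) [512.5  50.6  34.4 515.4  50.6] [497.2  19.7  43.1]
red (233, 141, 60, 52) [633.3 176.3  28.8 620.1 179.6] [648.7 177.4  36.2]
red (0, 131, 12, 50) [618.3 -69.   23.7 619.2 -65.2] [ 629.8 -130.4   29.7]
green (402, 56, 17, 45) [550.4 310.5  18.5 550.5 300.4] [544.7 345.9  23.2]
green (416, 44, 61, 57) [546.1 335.3  26.1 545.9 335.6] [539.2 377.1  32.7]
green (221, 0, 69, 22) [490.  169.8  27.9 495.9 169.7] [468.9 169.3  35. ]
yellow (97, 152, 72, 69) [648.3  51.7  34.4 648.3  51.5] [667.6  21.1  43.2]
yellow (372, 58, 16, 52) [555.  284.9  21.3 557.  275.9] [550.5 313.7  26.8]
yellow (384, 43, 58, 70) [551.1 311.8  30.1 554.4 300.8] [545.5 347.5  37.8]
```

View pics/b.png

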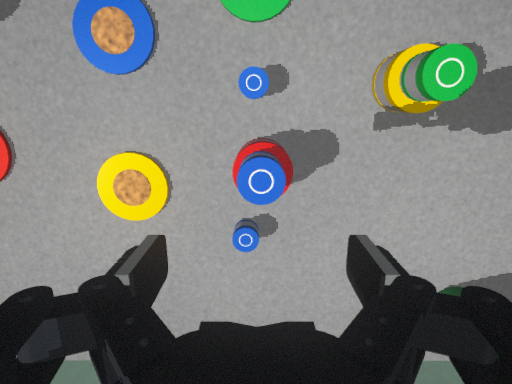

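The picture shows the blue lid's ring at (261,182), centred about (643,175), with the decoys at (254,82) and (246,239). I'm descending onto the blue pot.

move_arm([
  [[0.003, 0.0045, -0.03], [0, 0, 0]],
  [[0, 0, -0.04], [0, 0, 0]],
  [[0, 0, -0.04], [0, 0, 0]],
  [[0, 0, -0.03], [0, 0, 0]],
  [[0, 0, -0.02], [0, 0, 0]],
  [[0, 0, -0.01], [0, 0, 0]],
  [[0, 0, 0], [0, 0, 0]],
  [[0, 0, 0], [0, 0, 0]],
], jaw=1.0)

```text
time: 2.7
tool_pos: [643.9, 176.6, 87.7]
orientation: [0.001, 0.0, 1.0, 0.0]
force: [-0.2, 0.3, -0.3]
grip_width: 0.998
gripper_force: 0.0
```

move_arm([
  [[0, 0, 0], [0, 0, 0]],
  [[0, 0, 0], [0, 0, 0]],
  [[0, 0, 0], [0, 0, 0]],
  [[0, 0, 0], [0, 0, 0]],
  [[0, 0, 0], [0, 0, 0]],
  [[0, 0, 0], [0, 0, 0]],
  [[0, 0, 0], [0, 0, 0]],
  [[0, 0, 0], [0, 0, 0]],
], jaw=0.0, grip_force=40)

```text
time: 3.7
tool_pos: [643.6, 176.4, 87.2]
orientation: [0.001, 0.0, 1.0, 0.0]
force: [-0.2, -1.2, 5.0]
grip_width: 0.53
gripper_force: 41.4
```

move_arm([
  [[0, 0, 0.005], [0, 0, 0]],
  [[0, 0, 0.015], [0, 0, 0]],
  [[0, 0, 0.03], [0, 0, 0]],
  [[0, 0, 0.03], [0, 0, 0]],
  [[0, 0, 0.02], [0, 0, 0]],
  [[0, 0, 0], [0, 0, 0]],
  [[0, 0, 0], [0, 0, 0]],
])

```text
time: 4.58
tool_pos: [642.3, 176.4, 185.2]
orientation: [-0.001, -0.0, 1.0, -0.0]
force: [-0.7, -0.3, -1.6]
grip_width: 0.528
gripper_force: 41.1
```

```bash
python3 - <<'E'
from h import *
c=capture("wrist");cv2.imwrite("pics/c.png",c["color"][:,:,::-1]);s=read_state();t=s["tool_pos"];print(t,s["grip_width"],s["gripper_force"])
for col in["blue","red"]:
    for b in blobs(c,col): print(col,cv2.boundingRect(b),lidfit(c,b,t[2]+9),lidfit(c,b,50))
E
```

```text
[642.0689439  176.27048387 184.72645141] 0.5249679207590355 41.128018498420715
blue (201, 215, 113, 107) [640.2 177.2  25.3 641.  176.9] [724.5 177.5  58.3 726.4 176.9]
blue (227, 53, 38, 41) [564.9 173.2   6.8 564.8 173.1] [550.9 168.3  15.6 550.7 168. ]
blue (18, 0, 105, 63) [545.5 115.8  16.8 552.2 116.3] [506.4  36.1  38.8 521.7  37. ]
red (242, 172, 32, 21) [605.2 177.1   6.1 603.4 177.1] [643.8 177.3  14.  639.6 177.3]
red (220, 148, 76, 57) [604.6 177.1  14.8 599.7 177.2] [642.4 177.2  34.1 631.3 177.4]
```

View pics/c.png

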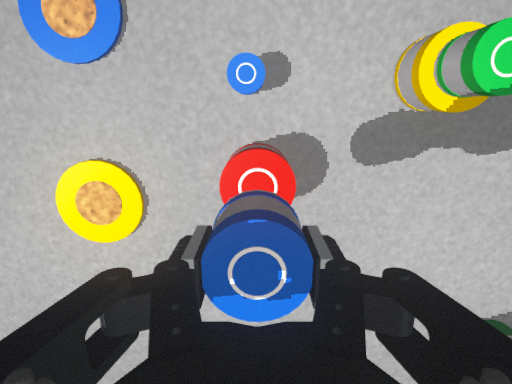

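The blue pot is held centred (ring at (257,273)), and the red lid lies at about (643,177). I'm carrying blue to its coaster.

move_arm([
  [[-0.009, -0.01, 0], [0, 0, 0]],
  [[-0.02, -0.0225, 0], [0, 0, 0]],
  [[-0.03, -0.0335, 0], [0, 0, 0]],
  [[-0.03, -0.033, 0], [0, 0, 0]],
  [[-0.03, -0.033, 0], [0, 0, 0]],
  [[-0.02, -0.0225, -0.02], [0, 0, 0]],
  [[-0.0095, -0.0105, -0.03], [0, 0, 0]],
  [[0, 0, -0.03], [0, 0, 0]],
  [[0, 0, -0.03], [0, 0, 0]],
  [[0, 0, -0.02], [0, 0, 0]],
  [[0, 0, -0.005], [0, 0, 0]],
  [[0, 0, 0], [0, 0, 0]],
  [[0, 0, 0], [0, 0, 0]],
])

```text
time: 6.25
tool_pos: [495.3, 11.6, 52.1]
orientation: [0.001, -0.0, 1.0, 0.0]
force: [0.2, -0.4, -1.3]
grip_width: 0.522
gripper_force: 41.2
```

move_arm([
  [[-0.001, 0, -0.003], [0, 0, 0]],
  [[0, 0, -0.002], [0, 0, 0]],
  [[0, 0, -0.002], [0, 0, 0]],
  [[0, 0, 0], [0, 0, 0]],
  [[0, 0, 0], [0, 0, 0]],
  [[0, 0, 0], [0, 0, 0]],
])

```text
time: 7.0
tool_pos: [493.6, 11.5, 44.4]
orientation: [0.0, -0.0, 1.0, 0.0]
force: [0.9, 0.2, -0.6]
grip_width: 0.529
gripper_force: 41.2
```

move_arm([
  [[0, 0, -0.001], [0, 0, 0]],
  [[0, 0, -0.0005], [0, 0, 0]],
  [[0, 0, 0], [0, 0, 0]],
  [[0, 0, 0], [0, 0, 0]],
])

```text
time: 7.5
tool_pos: [493.5, 11.5, 43.1]
orientation: [0.0, -0.0, 1.0, -0.0]
force: [-1.0, 0.4, 2.9]
grip_width: 0.529
gripper_force: 41.3
```

move_arm([
  [[0, 0, 0], [0, 0, 0]],
  [[0, 0, 0], [0, 0, 0]],
  [[0, 0, 0], [0, 0, 0]],
  [[0, 0, 0.01], [0, 0, 0]],
  [[0, 0, 0.03], [0, 0, 0]],
  [[0, 0, 0.04], [0, 0, 0]],
  [[0, 0, 0.04], [0, 0, 0]],
  [[0, 0, 0.04], [0, 0, 0]],
  [[0, 0, 0.04], [0, 0, 0]],
  [[0, 0, 0.01], [0, 0, 0]],
  [[0, 0, 0], [0, 0, 0]],
  [[0, 0, 0], [0, 0, 0]],
], jaw=0.85)

```text
time: 9.0
tool_pos: [492.4, 11.4, 251.1]
orientation: [-0.002, -0.0, 1.0, -0.0]
force: [0.7, 0.1, -0.7]
grip_width: 0.849
gripper_force: 0.0
```

```bash
python3 - <<'E'
from h import *
c=capture("wrist");s=read_state();t=s["tool_pos"];print(t,s["grip_width"])
for b in blobs(c,"blue"): print(cv2.boundingRect(b),lidfit(c,b,52),lidfit(c,b,6))
cv2.imwrite("pics/d.png",c["color"][:,:,::-1])
E
```

```text
[492.4244218   11.41035042 251.0521127 ] 0.8523247965307467
(372, 200, 30, 27) [541.1 156.8  17.  541.1 157.2] [557.8 177.7  19.5 557.8 178.2]
(220, 126, 73, 72) [484.3  11.1  39.  484.2  11.1] [492.8  11.   44.7 492.7  11. ]
```

View pics/d.png

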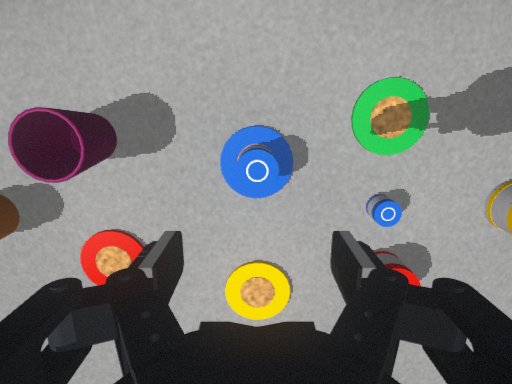

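Blue stands on its coaster, with the ring at (257,171) and the coaster at (257,162). I'm moving to the green stack.

move_arm([
  [[0.003, 0.0146, 0], [0, 0, 0]],
  [[0.006, 0.037, 0], [0, 0, 0]],
  [[0.007, 0.044, 0], [0, 0, 0]],
  [[0.007, 0.044, 0], [0, 0, 0]],
  [[0.007, 0.044, 0], [0, 0, 0]],
  [[0.007, 0.044, 0], [0, 0, 0]],
  [[0.007, 0.044, 0], [0, 0, 0]],
  [[0.006, 0.036, 0], [0, 0, 0]],
  [[0.003, 0.015, 0], [0, 0, 0]],
  [[0, 0, 0], [0, 0, 0]],
  [[0, 0, 0], [0, 0, 0]],
], jaw=1.0)

```text
time: 10.42
tool_pos: [547.1, 332.1, 252.7]
orientation: [0.0, 0.001, 1.0, -0.001]
force: [-0.8, 0.1, 0.0]
grip_width: 0.998
gripper_force: 0.0
```

```bash
cat >> h.py <<'E'
def ring(c,bb,z):
    "white ring on a lid inside box bb (x,y,w,h): centre on plane z"
    x,y,w,h=bb;p=c["color"][y:y+h,x:x+w];hs=cv2.cvtColor(p,cv2.COLOR_RGB2HSV)
    m=cv2.inRange(hs,(0,0,190),(180,90,255));cs,_=cv2.findContours(m,cv2.RETR_EXTERNAL,cv2.CHAIN_APPROX_NONE)
    k=max(cs,key=lambda q:len(q));(u,v),r=cv2.minEnclosingCircle(k);u+=x;v+=y
    return np.round([u,v,r,*onz(c,u,v,z)[:2]],1)
E
python3 - <<'E'
from h import *
c=capture("wrist");s=read_state();t=s["tool_pos"];print(t,s["grip_width"])
for col in ["green","yellow"]:
  for b in blobs(c,col): print(col,cv2.boundingRect(b),lidfit(c,b,96),lidfit(c,b,50),lidfit(c,b,6)[:3])
for b in blobs(c,"green"):
    bb=cv2.boundingRect(b)
    try: print(ring(c,bb,96))
    except Exception as e: print(e)
d=cv2.imread("pics/d.png")[:,:,::-1]
E
```

```text
[547.22005938 331.94853487 252.93097688] 1.0000164438689192
green (238, 152, 49, 50) [545.3 337.7  23.8 545.4 337.5] [556.2 338.4  27.7 556.3 338.3] [566.6 339.2  31.5]
green (73, 24, 80, 84) [448.7 209.6  34.  448.4 209.6] [443.4 189.   39.7 443.1 189. ] [438.4 169.3  45.1]
yellow (0, 223, 55, 62) [625.1  92.4  35.3 625.7 100.1] [649.4  52.1  41.2 650.   61.2] [672.6  13.7  46.8]
yellow (231, 138, 62, 53) [536.5 336.6  29.2 524.4 334.8] [545.9 337.2  34.  531.8 335.1] [555.  337.8  38.7]
[262.5 177.5  13.  545.7 337.6]
max() iterable argument is empty
```

move_arm([
  [[-0.0015, 0.0055, -0.026], [0, 0, 0]],
  [[0, 0, -0.04], [0, 0, 0]],
  [[0, 0, -0.04], [0, 0, 0]],
  [[0, 0, -0.03], [0, 0, 0]],
  [[0, 0, -0.02], [0, 0, 0]],
  [[0, 0, -0.01], [0, 0, 0]],
  [[0, 0, 0], [0, 0, 0]],
  [[0, 0, 0], [0, 0, 0]],
])

```text
time: 11.48
tool_pos: [545.9, 339.9, 88.2]
orientation: [0.001, 0.0, 1.0, 0.001]
force: [-0.0, 0.7, 0.3]
grip_width: 0.999
gripper_force: 0.0
```

move_arm([
  [[0, 0, 0], [0, 0, 0]],
  [[0, 0, 0], [0, 0, 0]],
  [[0, 0, 0], [0, 0, 0]],
  [[0, 0, 0], [0, 0, 0]],
  [[0, 0, 0], [0, 0, 0]],
  [[0, 0, 0], [0, 0, 0]],
  [[0, 0, 0], [0, 0, 0]],
  [[0, 0, 0], [0, 0, 0]],
], jaw=0.0)

```text
time: 12.48
tool_pos: [545.5, 339.8, 87.6]
orientation: [0.001, 0.0, 1.0, 0.0]
force: [-1.1, -0.9, 5.4]
grip_width: 0.524
gripper_force: 41.2
```

move_arm([
  [[0, 0, 0.005], [0, 0, 0]],
  [[0, 0, 0.015], [0, 0, 0]],
  [[0, 0, 0.03], [0, 0, 0]],
  [[0, 0, 0.03], [0, 0, 0]],
  [[0, 0, 0.02], [0, 0, 0]],
  [[0, 0, 0], [0, 0, 0]],
  [[0, 0, 0], [0, 0, 0]],
])

```text
time: 13.35
tool_pos: [544.4, 339.2, 185.8]
orientation: [-0.001, -0.0, 1.0, -0.001]
force: [-0.4, -0.2, -2.1]
grip_width: 0.529
gripper_force: 41.1
```

```bash
python3 - <<'E'
from h import *
c=capture("wrist");cv2.imwrite("pics/e.png",c["color"][:,:,::-1]);s=read_state();t=s["tool_pos"];print(t,s["grip_width"],s["gripper_force"])
for col in["green","yellow"]:
    for b in blobs(c,col):
        bb=cv2.boundingRect(b);print(col,bb,lidfit(c,b,t[2]+9)[:3],lidfit(c,b,50)[:3],lidfit(c,b,6)[:3])
        if bb[2]>90:print(ring(c,bb,t[2]+9))
E
```

```text
[544.26487521 339.04834439 185.3228706 ] 0.526162335126752 41.05378746986389
green (201, 221, 112, 103) [544.3 340.   24.4] [631.5 340.1  56.4] [658.1 340.1  66.1]
[257.4 275.5  28.7 545.3 340. ]
green (23, 7, 100, 104) [463.  277.1  16.8] [443.8 194.7  38.8] [438.  169.6  45.5]
[ 36.   89.    2.8 472.  262.7]
yellow (0, 266, 11, 45) [551.5 232.1  10.8] [648.3  90.9  24.9] [677.8  47.9  29.2]
yellow (238, 173, 33, 22) [507.9 338.7   6.1] [547.4 337.2  14.2] [559.5 336.8  16.6]
yellow (216, 149, 77, 59) [506.8 338.7  14.9] [545.1 337.1  34.4] [556.7 336.6  40.3]
```

move_arm([
  [[-0.006, -0.01, 0], [0, 0, 0]],
  [[-0.014, -0.0225, 0], [0, 0, 0]],
  [[-0.022, -0.0355, 0], [0, 0, 0]],
  [[-0.022, -0.035, 0], [0, 0, 0]],
  [[-0.022, -0.035, 0], [0, 0, 0]],
  [[-0.0145, -0.0225, -0.02], [0, 0, 0]],
  [[-0.007, -0.0105, -0.03], [0, 0, 0]],
  [[0, 0, -0.03], [0, 0, 0]],
  [[0, 0, -0.03], [0, 0, 0]],
  [[0, 0, -0.02], [0, 0, 0]],
  [[0, 0, -0.005], [0, 0, 0]],
  [[0, 0, 0], [0, 0, 0]],
  [[0, 0, 0], [0, 0, 0]],
])

```text
time: 15.02
tool_pos: [438.2, 168.9, 52.7]
orientation: [0.001, 0.0, 1.0, 0.0]
force: [-0.5, 0.4, -2.1]
grip_width: 0.522
gripper_force: 41.2
```

move_arm([
  [[0, -0.0005, -0.003], [0, 0, 0]],
  [[0, 0, -0.002], [0, 0, 0]],
  [[0, 0, -0.002], [0, 0, 0]],
  [[0, 0, -0.001], [0, 0, 0]],
  [[0, 0, -0.0005], [0, 0, 0]],
  [[0, 0, 0], [0, 0, 0]],
  [[0, 0, 0], [0, 0, 0]],
  [[0, 0, 0], [0, 0, 0]],
])

```text
time: 16.02
tool_pos: [437.4, 168.1, 43.5]
orientation: [-0.0, -0.0, 1.0, -0.0]
force: [-1.4, -1.4, 4.3]
grip_width: 0.531
gripper_force: 41.3
```

move_arm([
  [[0, 0, 0], [0, 0, 0]],
  [[0, 0, 0], [0, 0, 0]],
  [[0, 0, 0], [0, 0, 0]],
  [[0, 0, 0.01], [0, 0, 0]],
  [[0, 0, 0.03], [0, 0, 0]],
  [[0, 0, 0.04], [0, 0, 0]],
  [[0, 0, 0.04], [0, 0, 0]],
  [[0, 0, 0.04], [0, 0, 0]],
  [[0, 0, 0.04], [0, 0, 0]],
  [[0, 0, 0.01], [0, 0, 0]],
  [[0, 0, 0], [0, 0, 0]],
  [[0, 0, 0], [0, 0, 0]],
], jaw=0.85)

```text
time: 17.52
tool_pos: [436.5, 167.7, 251.7]
orientation: [-0.002, -0.0, 1.0, -0.001]
force: [-0.5, 0.2, -0.8]
grip_width: 0.848
gripper_force: 0.0
```

```bash
python3 - <<'E'
from h import *
c=capture("wrist");s=read_state();t=s["tool_pos"];print(t)
for b in blobs(c,"green",800):
    bb=cv2.boundingRect(b);print(bb,lidfit(c,b,6),ring(c,bb,52))
e=dict(c);e["color"]=cv2.imread("pics/d.png")[:,:,::-1].copy()
T=np.array(c["world_from_camera"]);T[:3,3]+=np.array([492.42,11.41,251.05])-t;e["world_from_camera"]=T
print("blue",ring(e,(237,150,44,44),52))
E
```

```text
[436.53110052 167.63180803 251.61025476]
(222, 127, 72, 72) [438.2 168.9  44.7 438.2 168.8] [257.2 171.5  11.3 438.1 168.3]
blue [257.  170.5  11.3 492.8  11.8]
```

move_arm([
  [[0.005, 0.008, 0], [0, 0, 0]],
  [[0.013, 0.0205, 0], [0, 0, 0]],
  [[0.018, 0.028, 0], [0, 0, 0]],
  [[0.018, 0.028, 0], [0, 0, 0]],
  [[0.018, 0.028, 0], [0, 0, 0]],
  [[0.018, 0.028, 0], [0, 0, 0]],
  [[0.013, 0.0205, 0], [0, 0, 0]],
  [[0.005, 0.008, 0], [0, 0, 0]],
  [[0, 0, 0], [0, 0, 0]],
  [[0, 0, 0], [0, 0, 0]],
], jaw=1.0)

```text
time: 18.82
tool_pos: [545.4, 336.2, 253.3]
orientation: [-0.0, 0.0, 1.0, -0.001]
force: [-0.5, -0.0, 0.4]
grip_width: 0.998
gripper_force: 0.0
```

```bash
python3 - <<'E'
from h import *
c=capture("wrist");s=read_state();t=s["tool_pos"];print(t)
cv2.imwrite("pics/f.png",c["color"][:,:,::-1])
for b in blobs(c,"yellow",800):
    bb=cv2.boundingRect(b);print(bb,lidfit(c,b,50),ring(c,bb,50))
E
```

```text
[545.49418982 336.05466043 253.50026833]Traceback (most recent call last):
  File "<stdin>", line 5, in <module>
  File "h.py", line 25, in ring
    k=max(cs,key=lambda q:len(q));(u,v),r=cv2.minEnclosingCircle(k);u+=x;v+=y
ValueError: max() iterable argument is empty
```

View pics/f.png

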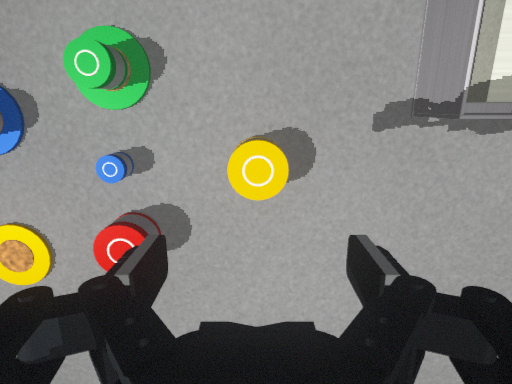

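Green and blue are both within 1 mm of their coaster centres. The yellow lid's ring is at (258,171).

```bash
python3 - <<'E'
from h import *
c=capture("wrist");s=read_state();print(s["tool_pos"])
print(ring(c,(228,140,62,62),50),onz(c,258,171,50))
b=[b for b in blobs(c,"yellow") if cv2.boundingRect(b)[0]>200][0];print(lidfit(c,b,50))
E
```

```text
[545.52596409 336.10181201 253.61771512]
[257.5 170.5  15.7 547.4 337.1] [548.00707418 337.63130403  50.        ]
[546.3 337.8  34.7 546.9 337.2]
```

move_arm([
  [[0.0015, 0.0005, -0.03], [0, 0, 0]],
  [[0, 0, -0.04], [0, 0, 0]],
  [[0, 0, -0.04], [0, 0, 0]],
  [[0, 0, -0.04], [0, 0, 0]],
  [[0, 0, -0.02], [0, 0, 0]],
  [[0, 0, -0.01], [0, 0, 0]],
  [[0, 0, 0], [0, 0, 0]],
  [[0, 0, 0], [0, 0, 0]],
])

```text
time: 19.92
tool_pos: [547.9, 338.2, 74.8]
orientation: [0.001, 0.0, 1.0, 0.001]
force: [0.8, -0.1, 0.9]
grip_width: 1.001
gripper_force: 0.0
```

move_arm([
  [[0, -0.0005, -0.015], [0, 0, 0]],
  [[0, 0, -0.012], [0, 0, 0]],
  [[0, 0, -0.008], [0, 0, 0]],
  [[0, 0, -0.003], [0, 0, 0]],
  [[0, 0, 0], [0, 0, 0]],
  [[0, 0, 0], [0, 0, 0]],
])

```text
time: 20.68
tool_pos: [547.3, 337.4, 35.8]
orientation: [0.0, -0.0, 1.0, 0.0]
force: [0.7, 0.4, -0.5]
grip_width: 1.003
gripper_force: 0.0
```

move_arm([
  [[0, 0, 0], [0, 0, 0]],
  [[0, 0, 0], [0, 0, 0]],
  [[0, 0, 0], [0, 0, 0]],
  [[0, 0, 0], [0, 0, 0]],
  [[0, 0, 0], [0, 0, 0]],
  [[0, 0, 0], [0, 0, 0]],
  [[0, 0, 0], [0, 0, 0]],
], jaw=0.0, grip_force=60)

```text
time: 21.55
tool_pos: [547.6, 337.5, 36.2]
orientation: [0.001, 0.0, 1.0, 0.0]
force: [0.5, -0.1, 5.7]
grip_width: 0.761
gripper_force: 67.0
```

move_arm([
  [[0, 0, 0.005], [0, 0, 0]],
  [[0, 0, 0.015], [0, 0, 0]],
  [[0, 0, 0.03], [0, 0, 0]],
  [[0, 0, 0.03], [0, 0, 0]],
  [[0, 0, 0.02], [0, 0, 0]],
  [[0.006, -0.015, 0.005], [0, 0, 0]],
  [[0.0125, -0.0325, 0], [0, 0, 0]],
  [[0.0165, -0.043, 0], [0, 0, 0]],
  [[0.0165, -0.043, 0], [0, 0, 0]],
  [[0.0165, -0.043, 0], [0, 0, 0]],
  [[0.0165, -0.043, 0], [0, 0, 0]],
  [[0.0165, -0.043, 0], [0, 0, 0]],
  [[0.0125, -0.0325, 0], [0, 0, 0]],
  [[0.0085, -0.022, 0], [0, 0, 0]],
  [[0.0035, -0.0085, 0], [0, 0, 0]],
  [[0, 0, 0], [0, 0, 0]],
  [[0, 0, 0], [0, 0, 0]],
])

```text
time: 23.68
tool_pos: [672.0, 14.5, 140.4]
orientation: [-0.0, -0.002, 1.0, 0.001]
force: [-0.2, -0.2, -2.0]
grip_width: 0.756
gripper_force: 66.8
```

```bash
python3 - <<'E'
from h import *
c=capture("wrist");s=read_state();t=s["tool_pos"];print(t,s["grip_width"])
for b in blobs(c,"yellow",500):
    bb=cv2.boundingRect(b);print(bb,lidfit(c,b,t[2]+14)[:3],lidfit(c,b,6)[:3])
    try:print(ring(c,bb,t[2]+14))
    except ValueError:pass
E
```

```text
[672.0270886   14.44033903 140.45357583] 0.7561947848862806
(172, 192, 170, 139) [670.1  14.9  35. ] [762.4  15.3  84.6]
[255.  302.5  36.1 681.6  14.3]
(202, 134, 112, 75) [635.   15.4  21.1] [677.5  16.5  51.1]
[203.  195.    0.  636.5  -4.6]
```

move_arm([
  [[0.001, -0.0015, -0.02], [0, 0, 0]],
  [[0, 0, -0.03], [0, 0, 0]],
  [[0, 0, -0.025], [0, 0, 0]],
  [[0, 0, -0.01], [0, 0, 0]],
  [[0, 0, -0.005], [0, 0, 0]],
  [[0, 0, 0], [0, 0, 0]],
  [[0, 0, 0], [0, 0, 0]],
])

```text
time: 24.6
tool_pos: [674.4, 10.3, 51.6]
orientation: [0.001, -0.0, 1.0, 0.0]
force: [-0.1, -1.0, -1.9]
grip_width: 0.755
gripper_force: 66.8
```

move_arm([
  [[-0.001, 0.0015, -0.003], [0, 0, 0]],
  [[0, 0, -0.002], [0, 0, 0]],
  [[0, 0, -0.001], [0, 0, 0]],
  [[0, 0, -0.001], [0, 0, 0]],
  [[0, 0, 0], [0, 0, 0]],
  [[0, 0, 0], [0, 0, 0]],
  [[0, 0, 0], [0, 0, 0]],
])

```text
time: 25.48
tool_pos: [672.6, 11.6, 43.4]
orientation: [0.0, -0.0, 1.0, 0.0]
force: [-0.2, 0.4, -3.0]
grip_width: 0.759
gripper_force: 66.8
```

move_arm([
  [[0, 0.0005, -0.001], [0, 0, 0]],
  [[0, 0, -0.0005], [0, 0, 0]],
  [[0, 0, 0], [0, 0, 0]],
  [[0, 0, 0], [0, 0, 0]],
])

```text
time: 25.98
tool_pos: [672.6, 12.2, 42.2]
orientation: [0.0, -0.0, 1.0, 0.0]
force: [-1.6, -0.5, 1.2]
grip_width: 0.755
gripper_force: 67.0
```

Contact is made (force rose from -3 to +1.2 N). I'm releasing, rising, and heading over the red pot.

move_arm([
  [[0, 0, 0], [0, 0, 0]],
  [[0, 0, 0], [0, 0, 0]],
  [[0, 0, 0], [0, 0, 0]],
  [[0, 0, 0.01], [0, 0, 0]],
  [[0, 0, 0.03], [0, 0, 0]],
  [[0, 0, 0.04], [0, 0, 0]],
  [[0, 0, 0.04], [0, 0, 0]],
  [[0, 0, 0.04], [0, 0, 0]],
  [[0, 0, 0.04], [0, 0, 0]],
  [[0, 0, 0.01], [0, 0, 0]],
  [[0, 0, 0], [0, 0, 0]],
  [[0, 0, 0], [0, 0, 0]],
], jaw=1.0)

```text
time: 27.48
tool_pos: [671.6, 11.9, 249.8]
orientation: [-0.002, -0.0, 1.0, -0.0]
force: [-0.2, -0.4, -0.1]
grip_width: 0.995
gripper_force: 0.0
```

```bash
python3 - <<'E'
from h import *
c=capture("wrist");s=read_state();t=s["tool_pos"];print(t)
for b in blobs(c,"yellow",500):
    bb=cv2.boundingRect(b);print(bb,lidfit(c,b,6),lidfit(c,b,56))
    m=cv2.getRectSubPix
x,y,w,h=bb
print(ring(c,(x+12,y+12,w-24,h-12),56))
E
```

```text
[671.55919556  11.93999904 249.60984788]
(221, 127, 73, 76) [675.1  12.6  47.1 674.4  12.4] [665.5  12.6  40.6 664.9  12.4]
[256.9 172.   16.2 672.4  12.4]
```

move_arm([
  [[-0.002, 0.01, 0], [0, 0, 0]],
  [[-0.004, 0.0225, 0], [0, 0, 0]],
  [[-0.006, 0.034, 0], [0, 0, 0]],
  [[-0.006, 0.034, 0], [0, 0, 0]],
  [[-0.006, 0.034, 0], [0, 0, 0]],
  [[-0.004, 0.0205, 0], [0, 0, 0]],
  [[-0.002, 0.01, 0], [0, 0, 0]],
  [[0, 0, 0], [0, 0, 0]],
  [[0, 0, 0], [0, 0, 0]],
])

```text
time: 28.65
tool_pos: [643.2, 175.0, 251.7]
orientation: [0.0, 0.001, 1.0, -0.001]
force: [0.5, -0.2, 0.5]
grip_width: 0.998
gripper_force: 0.0
```

```bash
python3 - <<'E'
from h import *
c=capture("wrist");s=read_state();t=s["tool_pos"];print(t)
for b in blobs(c,"red",800):
    bb=cv2.boundingRect(b);print(bb,lidfit(c,b,50))
    try:print(ring(c,bb,50))
    except ValueError:pass
for b in blobs(c,"blue"): print(cv2.boundingRect(b),lidfit(c,b,25))
E
```

```text
[643.23333417 174.97004784 251.70365707]
(228, 138, 62, 62) [643.6 177.4  33.9 643.6 177.2]
[258.5 169.7  15.8 643.9 177. ]
(229, 225, 26, 26) [735.6 156.4  17.6 735.8 155.9]
(234, 62, 31, 33) [548.6 167.   16.8 548.5 167.1]
(73, 2, 21, 23) [484.8  -2.9  10.5 484.7  -2.9]
(59, 0, 90, 71) [494.6  17.1  47.  504.5  21.7]
```

move_arm([
  [[0.0005, 0.001, -0.03], [0, 0, 0]],
  [[0, 0, -0.04], [0, 0, 0]],
  [[0, 0, -0.04], [0, 0, 0]],
  [[0, 0, -0.04], [0, 0, 0]],
  [[0, 0, -0.02], [0, 0, 0]],
  [[0, 0, -0.01], [0, 0, 0]],
  [[0, 0, 0], [0, 0, 0]],
  [[0, 0, 0], [0, 0, 0]],
])

```text
time: 29.7
tool_pos: [644.3, 178.6, 73.7]
orientation: [0.002, 0.0, 1.0, 0.001]
force: [0.1, -0.6, -0.1]
grip_width: 1.004
gripper_force: 0.0
```

move_arm([
  [[0, 0, -0.015], [0, 0, 0]],
  [[0, 0, -0.012], [0, 0, 0]],
  [[0, 0, -0.007], [0, 0, 0]],
  [[0, 0, -0.002], [0, 0, 0]],
  [[0, 0, 0], [0, 0, 0]],
  [[0, 0, 0], [0, 0, 0]],
])

```text
time: 30.45
tool_pos: [643.4, 178.3, 36.3]
orientation: [0.0, -0.0, 1.0, 0.0]
force: [-0.1, -0.4, 0.6]
grip_width: 1.001
gripper_force: 0.0
```

move_arm([
  [[0, 0, 0], [0, 0, 0]],
  [[0, 0, 0], [0, 0, 0]],
  [[0, 0, 0], [0, 0, 0]],
  [[0, 0, 0], [0, 0, 0]],
  [[0, 0, 0], [0, 0, 0]],
  [[0, 0, 0], [0, 0, 0]],
  [[0, 0, 0], [0, 0, 0]],
], jaw=0.0, grip_force=60)

```text
time: 31.32
tool_pos: [643.7, 178.1, 36.7]
orientation: [0.001, 0.0, 1.0, 0.0]
force: [0.4, -1.6, 5.6]
grip_width: 0.755
gripper_force: 67.4
```

move_arm([
  [[0, 0, 0.005], [0, 0, 0]],
  [[0, 0, 0.015], [0, 0, 0]],
  [[0, 0, 0.03], [0, 0, 0]],
  [[0, 0, 0.03], [0, 0, 0]],
  [[0, 0, 0.02], [0, 0, 0]],
  [[-0.001, -0.015, 0.005], [0, 0, 0]],
  [[-0.001, -0.033, 0], [0, 0, 0]],
  [[-0.002, -0.043, 0], [0, 0, 0]],
  [[-0.002, -0.043, 0], [0, 0, 0]],
  [[-0.002, -0.043, 0], [0, 0, 0]],
  [[-0.002, -0.043, 0], [0, 0, 0]],
  [[-0.002, -0.043, 0], [0, 0, 0]],
  [[-0.002, -0.043, 0], [0, 0, 0]],
  [[-0.001, -0.03, 0], [0, 0, 0]],
  [[-0.001, -0.015, 0], [0, 0, 0]],
  [[0, -0.005, 0], [0, 0, 0]],
  [[0, 0, 0], [0, 0, 0]],
  [[0, 0, 0], [0, 0, 0]],
])

```text
time: 33.58
tool_pos: [627.4, -175.4, 140.9]
orientation: [0.0, -0.002, 1.0, 0.001]
force: [0.3, 0.3, -3.2]
grip_width: 0.758
gripper_force: 67.1
```

```bash
python3 - <<'E'
from h import *
c=capture("wrist");cv2.imwrite("pics/g.png",c["color"][:,:,::-1]);s=read_state();t=s["tool_pos"];print(t,s["grip_width"],s["force"])
for b in blobs(c,"red",500):
    bb=cv2.boundingRect(b);print(bb,lidfit(c,b,t[2]+14)[:3],lidfit(c,b,6)[:3])
E
```

```text
[ 627.38492596 -175.57862192  140.93260205] 0.7609470210342013 [ 0.3140186   0.12124077 -3.91997661]
(173, 193, 169, 138) [ 625.7 -175.    34.8] [ 718.9 -174.7   84.5]
(200, 132, 114, 78) [ 589.4 -174.5   21.6] [ 630.8 -173.5   52.4]
```

View pics/g.png

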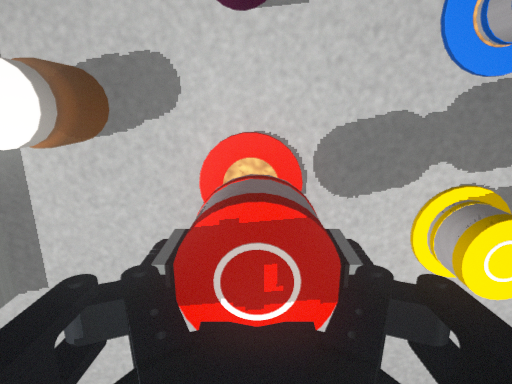

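The red pot is held squarely, its coaster is showing behind it at (252,170), and the jar is well clear on the left. I'm lowering it.

move_arm([
  [[0, -0.0025, -0.02], [0, 0, 0]],
  [[0, 0, -0.03], [0, 0, 0]],
  [[0, 0, -0.025], [0, 0, 0]],
  [[0, 0, -0.01], [0, 0, 0]],
  [[0, 0, -0.005], [0, 0, 0]],
  [[0, 0, 0], [0, 0, 0]],
  [[0, 0, 0], [0, 0, 0]],
])

```text
time: 34.5
tool_pos: [627.9, -180.5, 52.1]
orientation: [0.001, -0.0, 1.0, -0.0]
force: [-1.0, 0.4, -3.1]
grip_width: 0.759
gripper_force: 67.1
```

move_arm([
  [[0, 0.0005, -0.003], [0, 0, 0]],
  [[0, 0, -0.002], [0, 0, 0]],
  [[0, 0, -0.001], [0, 0, 0]],
  [[0, 0, -0.001], [0, 0, 0]],
  [[0, 0, -0.0005], [0, 0, 0]],
  [[0, 0, 0], [0, 0, 0]],
  [[0, 0, 0], [0, 0, 0]],
])

```text
time: 35.38
tool_pos: [627.1, -179.9, 43.4]
orientation: [0.0, -0.0, 1.0, -0.0]
force: [0.3, -0.7, -2.8]
grip_width: 0.763
gripper_force: 67.1
```

move_arm([
  [[0, 0, -0.001], [0, 0, 0]],
  [[0, 0, -0.0005], [0, 0, 0]],
  [[0, 0, 0], [0, 0, 0]],
  [[0, 0, 0], [0, 0, 0]],
])

```text
time: 35.88
tool_pos: [627.2, -179.9, 42.7]
orientation: [0.0, -0.0, 1.0, -0.0]
force: [-2.7, 0.2, 5.5]
grip_width: 0.757
gripper_force: 67.4
```

Contact. I'm releasing and rising, then checking all four pots.

move_arm([
  [[0, 0, 0], [0, 0, 0]],
  [[0, 0, 0], [0, 0, 0]],
  [[0, 0, 0], [0, 0, 0]],
  [[0, 0, 0.01], [0, 0, 0]],
  [[0, 0, 0.03], [0, 0, 0]],
  [[0, 0, 0.04], [0, 0, 0]],
  [[0, 0, 0.04], [0, 0, 0]],
  [[0, 0, 0.04], [0, 0, 0]],
  [[0, 0, 0.04], [0, 0, 0]],
  [[0, 0, 0.01], [0, 0, 0]],
  [[0, 0, 0], [0, 0, 0]],
  [[0, 0, 0], [0, 0, 0]],
], jaw=1.0)

```text
time: 37.38
tool_pos: [626.1, -179.8, 249.8]
orientation: [-0.002, -0.0, 1.0, 0.0]
force: [-0.0, 0.2, 0.8]
grip_width: 0.999
gripper_force: 0.0
```

```bash
python3 - <<'E'
from h import *
c=capture("wrist");s=read_state();t=s["tool_pos"];print(t)
b=max(blobs(c,"red",500),key=cv2.contourArea)
bb=x,y,w,h=cv2.boundingRect(b);print(bb,lidfit(c,b,6))
print(ring(c,(x+12,y+12,w-24,h-12),56))
c=capture("scene");cv2.imwrite("pics/z.png",c["color"][:,:,::-1])
E
```

```text
[ 626.01622637 -179.81546402  249.66662498]
(220, 126, 73, 78) [ 629.9 -178.9   47.9  629.1 -180.2]
[ 256.4  173.    16.2  627.9 -179.7]
```

View pics/z.png

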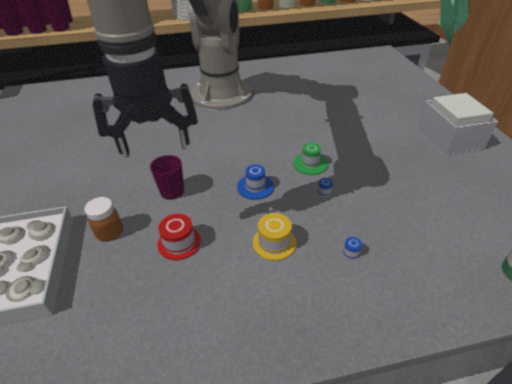

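All four pots stand upright on their matching coasters: R(178,240), Y(275,238), B(256,183), G(311,160). The tumbler (168,178) and jar (103,220) haven't moved, and the gripper is clear.

```bash
python3 -c "
from bench import *
print(hand_in())"
```

```text
the job is handed in; nothing more can be done
None
```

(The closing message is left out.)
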